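# Load the keyed tube plates on the tilted mixer spindle

## Task

Get the tube mixer ready: put the blue tube plate on its tilted D-shaped spindle first, then the white tube plate on top of it, both hub side up, each turned so that the flat in its bore meets the flat of the spindle and slid fully home. Let go of both, and leave the bottle and the beaker where they stand.

Things in the scene. Friction and masses are not known exactly. Their poses are not given: they have to be found in the camera images.
- mixer: Tube mixer, fixed: white housing 190 x 150 x 45 mm with a grey round drive head (80 mm across), whose steel spindle leans 30 degrees from vertical towards the front (-x, side with display and knob, roughly facing left as seen from the robot). Origin: on the bench, 75 mm behind the front face, mid width; z up, x to the mixer's rear.
- spindle_seat (a point): Foot of the spindle, 125 mm above the bench: centre of the dark round shoulder (52 mm across) on which the blue plate comes to rest. z points along the leaning spindle to its free end, x from its axis squarely towards its flat (orange mark on the shoulder on that side). The flat faces the mixer's rear or up to 45 degrees either way of it; a stiff drive holds it there (1 N m to turn).
- spindle_tip (a point): Free end of the spindle, 60 mm from the shoulder; axes as spindle_seat. The spindle is D-shaped and polished: radius 13 mm, flat 8.5 mm from the axis; its last 6 mm taper inwards by 4 mm all round.
- blue_plate: Blue tube plate, loose, lying flat, hub up: disc 120 mm across, 8 mm thick, eight 18 mm tube holes, with an eight-sided hub on it, 44 mm across opposite faces, top 36 mm above the underside. D-shaped through bore: radius 14.2 mm, flat 9.7 mm from the axis, mouth chamfered 2.5 mm. Origin: centre of the underside; z up along the bore, x from the axis squarely towards the bore's flat. About 160 g (+-30 %).
- blue_top (a point): Centre of the blue hub's top, 36 mm above the plate's origin, same axes. Once both plates are home, the white plate's underside centre lies here. The hub's eight upright faces (8 to 36 mm above the underside) look along x and every 45 degrees from it; orange stripes on hub top and disc mark the flat's side (+x).
- white_plate: White tube plate, loose, lying flat, hub up: disc 110 mm across, 8 mm thick, eight 18 mm tube holes, with an eight-sided hub on it, 44 mm across opposite faces, top 36 mm above the underside. D-shaped through bore: radius 14.2 mm, flat 9.7 mm from the axis, mouth chamfered 2.5 mm. Origin: centre of the underside; z up along the bore, x from the axis squarely towards the bore's flat. About 140 g (+-30 %).
- white_top (a point): Centre of the white hub's top, 36 mm above the plate's origin, same axes; hub faces and orange stripes as on the blue plate.
- bottle: Bystander, loose: white bottle with a blue cap, 64 mm across, 130 mm high. Origin: centre of its underside, z up.
- beaker: Bystander, loose: glass beaker, 84 mm across the rim, 100 mm high. Origin: centre of its underside, z up.
Not all that is in view belongs to the job. What is shaped like the white_plate but pink is not meant. Of the things that look like the blue_plate, the smaller one is meant.

How it is judged:
By the outcome, as a careful person would: the job done as asked, in the order asked, and still so for the second after the job is handed in, with the robot touching nothing.
It also fails if it takes over 72 s, if anything falls off the work surface, if the arm or the gripper's body presses on something with over 40 N, if the wrist force passes 120 N, or if a joint passes its speed limit or range.

## Robot

A 6-joint arm with a two-finger parallel gripper is mounted at the origin on the work surface. World frame = base frame: x ahead of the robot, y to its left, z up, the work surface at z = 0. Lengths are in mm, angles in rad, forces in N, time in s.
With the tool pointing down it reaches from about 350 to 875 mm from the base axis. Payload 4.2 kg.
Tool frame: the origin (TCP) lies on the centre line of the jaws, within the pads' length; the fingertips stand bot.tip_reach ahead of it and the grasp point (between the pads) lies 3 mm ahead of it (bot.tip_reach is the distance from the TCP to the fingertips, in mm); y points along the fingers, z is the direction in which the jaws open and shut, and the axes are right-handed (so a half turn about y gives the same grasp; the last joint's range is limited). The gripper opens to 87 mm and grips with 3 to 60 N. Pads are 19 mm wide; open, the fingers measure 117 mm over their backs; the gripper's body (75 mm by 190 mm) begins 51 mm behind the grasp point.
Start: joints at [1.426, 0.385, 0.008, 0, -1.194, -0.259], TCP at [245.539, 574.726, 244.55] pointing down, gripper open.
Joint ranges: [-3.14, 3.14], [-1.21, 2.06], [-1.07, 1.41], [-3.16, 2.05], [-2.99, -0.16], [-3.1, 3.1]. Speed limits (rad/s): [2.79, 2.79, 3.14, 3.14, 3.14, 3.14].

## Interface

Orientations are given as a unit quaternion [w, x, y, z].
In Python, from cell import bot, read_camera, camera_info gives the robot as it stands. The module is installed in compiled form; this text tells all that it offers.
- The arm moves only by the tool play_rows, never from a script. Its argument "targets" is one flat list of numbers, 6 for each row, row after row: the shift along the tool's x, y, z in mm, then the turn, a rotation vector about the tool's x, y, z in degrees. In form: [dx, dy, dz, wx, wy, wz, dx, dy, dz, wx, wy, wz, ...]. A call has 1 to 8 rows; each row shifts and turns the commanded pose from where the row before left it, along the tool's axes as they then stand; what a row does not reach is not made up. A row lasts 1/8 s, in which the tool goes at most 62.5 mm and 10.7 degrees, less where a joint would pass 70% of its speed; a pose out of reach is approached as far as the arm can. A call with a gripper value outside its range is refused whole. "claw" is the closure, from 0 (fully open) to 1 (shut), set as the call begins (left out, the last holds). The fingers move at their own pace and stop on an object; "newtons" is the grip in N (left out, the last holds). Time passes only in rows, so rows that do not move let the fingers close. It gives the time, the measured TCP pose, the force and the opening at its end, in the units of the state.
- bot.read_state(): the state, without advancing time (a new reading comes with each control period).
- read_camera(name): name is "scene" or "side" or "wrist"; returns the picture (480x640x3 uint8, red, green, blue); there is no depth.
- camera_info(name): a dict with "fx", "fy", "cx", "cy" (pixels), "dist" ([k1, k2, p1, p2, k3] as OpenCV has them; the pictures are not rectified), "cam_to_world" (4x4, takes a point from camera to world coordinates). Camera axes: x right, y up, looking along -z (the intrinsics and any distortion apply to the point x, -y, -z); pixel columns grow to the right and rows downward; lengths in mm; the calibration is good to about 2 mm. A picture is of the moment at which its call begins: read the wrist's pose just before it. camera_info takes no time and is no camera call; for the wrist camera it gives the pose at the moment of the call.
- bot.close_job(): hands the job in, once; it reports no verdict.
The state is a dict: "t": time; "joint_positions": joint angles; "qvel": joint speeds; "joint_torque": joint torques, N m; "ee_pos": TCP position; "ee_rot": TCP orientation; "force": force on the tool from outside, world axes, zero at the start; "wrist_torque": the same for the moment, N m; "opening": opening from 0.0 (shut) to 1.0 (fully open).
Only numpy, scipy, OpenCV 4.12 (cv2) and the standard library are available. Lean on these libraries where they do the work, as an engineer would, in place of code of your own. Each camera call takes 0.05 s, during which the arm holds its last target.

## Working session

There is one attempt and no reset: what is moved stays moved. The work goes in short steps, Python scripts to look and compute and a tool call to move; the robot and the scene stay as the last step left them, time stands still between calls to the robot, and variables do not carry over. Pictures are saved under pics/ and viewed, and the job is handed in when it is done.

Besides the shell and the picture viewer there is one more tool, called after "Request:" as name(argument=value, ...) on one line, values as JSON. play_rows: Moves the arm, as the interface text tells. Its arguments: {"type":"object","properties":{"targets":{"type":"array"},"claw":{"type":"number"},"newtons":{"type":"number"}},"required":["targets"]}

```bash
mkdir -p pics
python3 - <<'E'
from cell import bot, read_camera, camera_info
import cv2
print(bot.read_state(), bot.tip_reach)
for n in ["scene","side","wrist"]:
    i=camera_info(n); print(n,i)
    cv2.imwrite(f"pics/{n}0.png",read_camera(n)[:,:,::-1])
E
```

```text
{'t': 0.0, 'joint_positions': array([ 1.42560129e+00,  3.85532045e-01,  6.60474636e-03, -5.47228843e-04,
       -1.19398998e+00, -2.58638799e-01]), 'qvel': array([ 0.00091818,  0.00048709,  0.00050501,  0.00116615, -0.00019528,
       -0.00193152]), 'joint_torque': array([-5.01838076e-04, -3.90668929e+01,  1.87400937e+01,  4.21993956e+00,
        1.09371936e-02, -2.02691090e-04]), 'ee_pos': array([245.31819721, 574.22273479, 243.45894275]), 'ee_rot': array([ 0.14201549, -0.14174144, -0.69196757,  0.69348529]), 'force': array([-0.20215398, -0.12768262, -0.59677409]), 'wrist_torque': array([ 3.93870622e-07, -5.10512782e-02, -1.77540341e-02]), 'opening': 1.0013734939950676} 22.0
scene {'fx': 552.2020057568443, 'fy': 552.2020057568443, 'cx': 327.4195538028277, 'cy': 244.37993863969083, 'dist': array([-0.07758099,  0.        ,  0.        ,  0.        ,  0.        ]), 'cam_to_world': array([[-1.48533517e-01, -6.20499746e-01,  7.70011597e-01,
         1.38211578e+03],
       [ 9.88848903e-01, -8.47260663e-02,  1.22471795e-01,
         1.87820637e+02],
       [-1.07536643e-02,  7.79616290e-0
[... 519 characters left out ...]
258033e-04,  6.52500196e-01,  7.57788543e-01,
         7.78558886e+02],
       [ 0.00000000e+00,  0.00000000e+00,  0.00000000e+00,
         1.00000000e+00]])}
wrist {'fx': 402.4609890553369, 'fy': 402.4609890553369, 'cx': 318.4944900513536, 'cy': 240.1302248231151, 'dist': array([-0.0012192,  0.       ,  0.       ,  0.       ,  0.       ]), 'cam_to_world': array([[-3.92997775e-01,  8.84533446e-01,  2.51303266e-01,
         3.13864174e+02],
       [-9.19538076e-01, -3.78503808e-01, -1.05757242e-01,
         5.45401025e+02],
       [ 1.57342541e-03, -2.72645283e-01,  9.62113338e-01,
         3.82739585e+02],
       [ 0.00000000e+00,  0.00000000e+00,  0.00000000e+00,
         1.00000000e+00]])}
```

View pics/scene0.png

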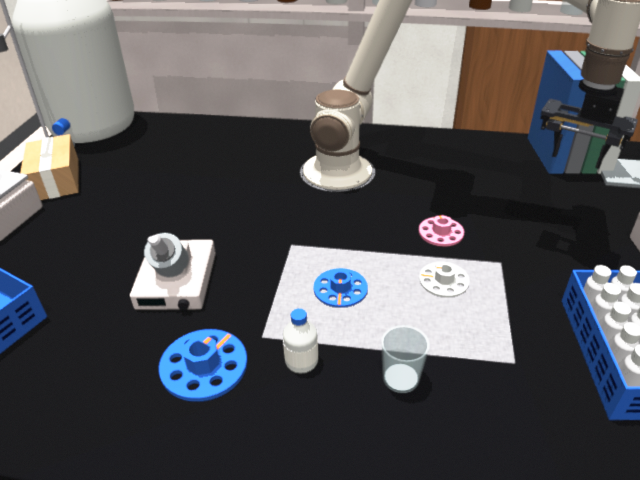

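View pics/side0.png

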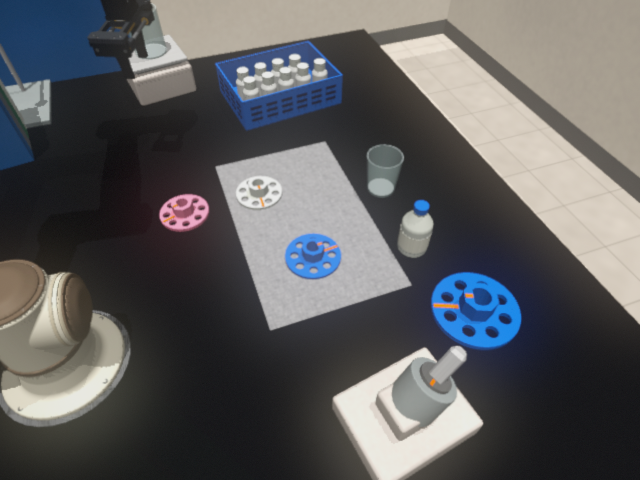

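View pics/wrist0.png

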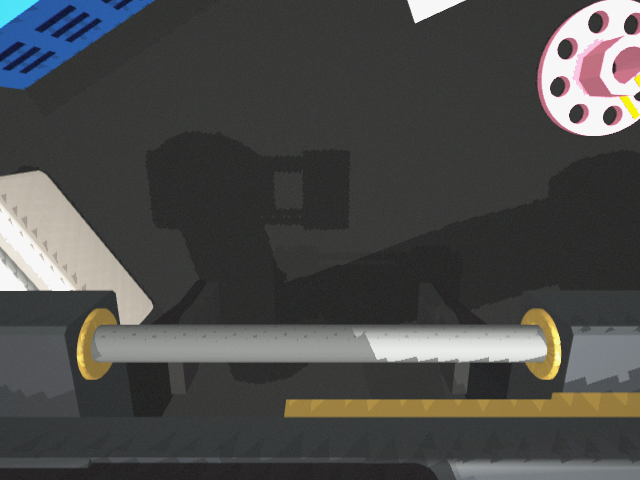

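```bash
cat > h.py <<'E'
import numpy as np, cv2
from cell import bot, read_camera, camera_info
def save(img,name,box=None,s=1):
    if box: x0,y0,x1,y1=box; img=img[y0:y1,x0:x1]
    cv2.imwrite('pics/'+name,cv2.resize(img,None,fx=s,fy=s,interpolation=cv2.INTER_CUBIC))
def ray(info,uv):
    K=np.array([[info['fx'],0,info['cx']],[0,info['fy'],info['cy']],[0,0,1]])
    p=cv2.undistortPoints(np.array([[uv]],float),K,info['dist'])[0,0]
    M=info['cam_to_world']; d=M[:3,:3]@np.array([p[0],-p[1],-1]); return M[:3,3],d/np.linalg.norm(d)
def proj(info,P):
    M=info['cam_to_world']; q=M[:3,:3].T@(np.atleast_2d(P)-M[:3,3]).T; q=q*np.array([[1],[-1],[-1]])
    K=np.array([[info['fx'],0,info['cx']],[0,info['fy'],info['cy']],[0,0,1]])
    return cv2.projectPoints(q.T.copy(),np.zeros(3),np.zeros(3),K,info['dist'])[0][:,0]
def tri(obs):
    A=np.zeros((3,3));b=np.zeros(3)
    for i,uv in obs:
        o,d=ray(i,uv);Pm=np.eye(3)-np.outer(d,d);A+=Pm;b+=Pm@o
    X=np.linalg.solve(A,b); return X,[proj(i,X)[0]-uv for i,uv in obs]
def onz(info,uv,z):
    o,d=ray(info,uv);return o+d*(z-o[2])/d[2]
E
python3 - <<'E'
from h import *
s=cv2.imread('pics/scene0.png');d=cv2.imread('pics/side0.png')
save(s,'c1.png',(120,220,240,320),6);save(s,'c2.png',(300,250,480,320),4)
save(d,'c3.png',(320,330,490,480),4.5);save(d,'c4.png',(220,160,360,290),5)
E
```

```text
(no output)
```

View pics/c1.png

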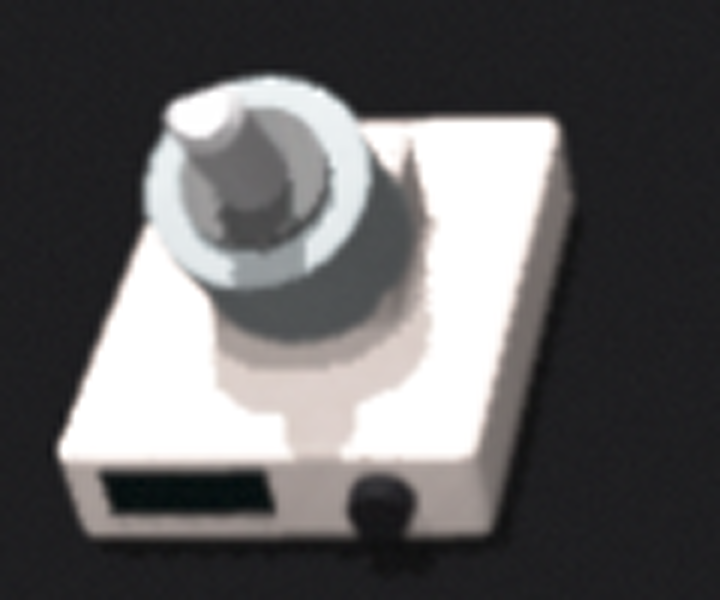

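View pics/c2.png

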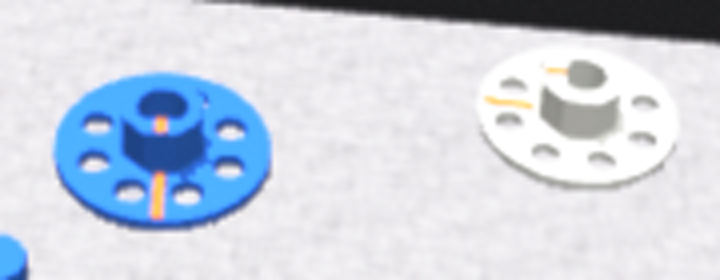

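View pics/c3.png

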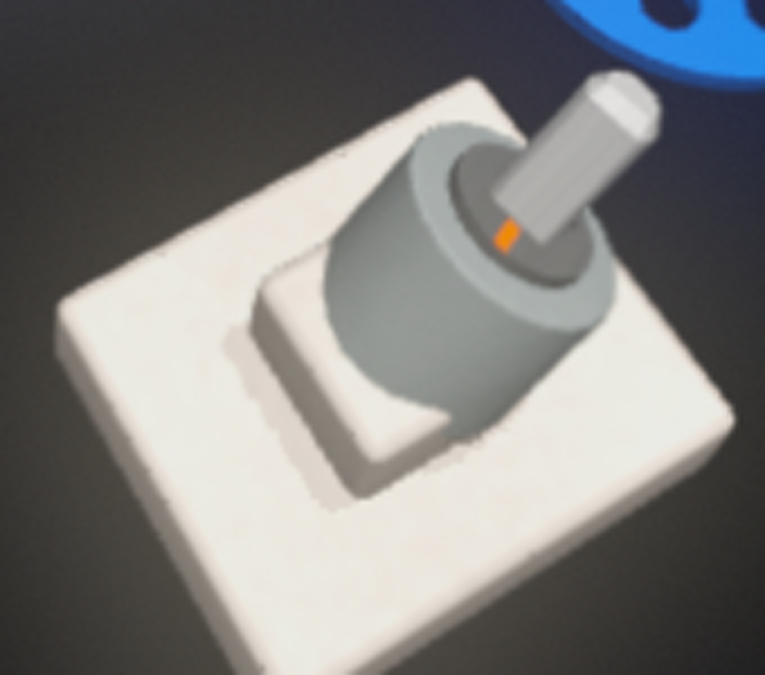

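View pics/c4.png

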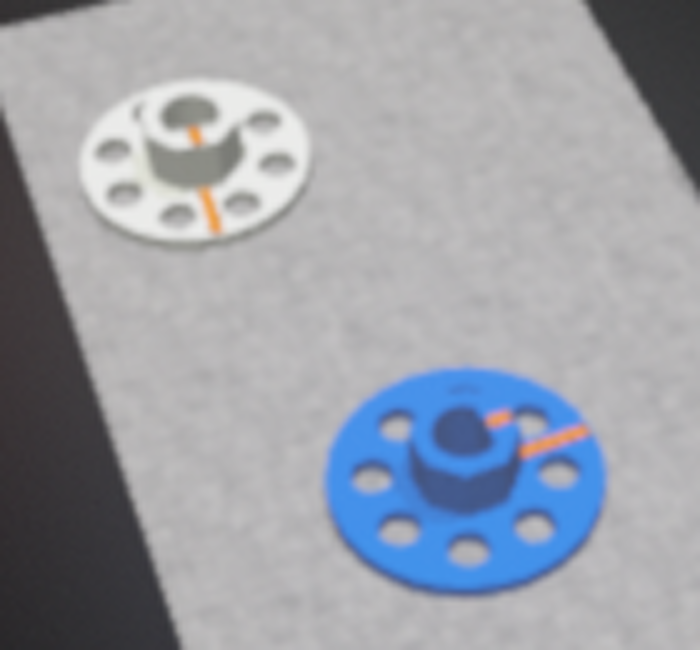

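Run:
```python
from h import *
from scipy.spatial.transform import Rotation as R
S=camera_info('scene');D=camera_info('side')
s=lambda x,y:(S,(300+x/4,250+y/4)); d=lambda x,y:(D,(220+x/5,160+y/5))
m=lambda x,y:(S,(120+x/6,220+y/6)); n=lambda x,y:(D,(320+x/4.5,330+y/4.5))
for k,a,b in [('bbore',s(162,106),d(463,431)),('bstr',s(158,216),d(588,431)),('wbore',s(587,74),d(190,113)),('wstr',s(488,99),d(217,231)),
 ('seat',m(255,178),n(522,212)),('tip',m(205,112),n(622,88)),('cornerFR',m(65,458),n(735,420)),('cornerFL',m(478,460),n(475,82)),('cornerRL',m(558,122),n(62,312))]:
    X,e=tri([a,b]);print(k,X.round(1),np.round(e,1).tolist())
st=bot.read_state();q=st['ee_rot'];print(R.from_quat(q[[1,2,3,0]]).as_matrix().round(3))
W=camera_info('wrist')['cam_to_world'];T=np.eye(4);T[:3,:3]=R.from_quat(q[[1,2,3,0]]).as_matrix();T[:3,3]=st['ee_pos'];print((np.linalg.inv(T)@W).round(3))
# bottle, beaker rough
print(onz(S,(301,360),0),onz(S,(402,380),0), onz(S,(203,360),10))
```

```text
bbore [497.2  74.3  34.9] [[-0.3, 0.2], [-0.2, -0.2]]
bstr [555.   78.6   7.3] [[-0.9, 0.6], [-0.8, -0.7]]
wbore [441.3 303.   35.5] [[-0.6, 0.5], [-0.5, -0.6]]
wstr [437.1 251.2   7. ] [[-0.6, 0.5], [-0.5, -0.6]]
seat [ 560.8 -292.1  121.2] [[-0.6, 0.2], [-0.8, -0.5]]
tip [ 590.3 -285.3  174.6] [[0.1, -0.0], [0.1, 0.1]]
cornerFR [ 624.9 -356.1   38.6] [[-0.9, 0.2], [-1.2, -0.8]]
cornerFL [ 603.5 -211.5   36.6] [[-1.2, 0.5], [-1.3, -0.9]]
cornerRL [ 418.8 -240.8   39.1] [[-1.1, 0.5], [-1.3, -1.1]]
[[-0.92  -0.001 -0.393]
 [ 0.393 -0.002 -0.92 ]
 [-0.    -1.     0.002]]
[[-0.00000e+00 -9.62000e-01 -2.73000e-01 -7.43550e+01]
 [ 0.00000e+00  2.73000e-01 -9.62000e-01 -1.39166e+02]
 [ 1.00000e+00 -0.00000e+00  0.00000e+00 -9.10000e-02]
 [ 0.00000e+00  0.00000e+00  0.00000e+00  1.00000e+00]]
[7.07846930e+02 2.56209559e+01 1.13686838e-13] [728.69326148 221.52434894   0.        ] [ 743.35217371 -159.38961721   10.        ]
```

Run:
```python
from h import *
from scipy.optimize import least_squares
S=camera_info('scene');D=camera_info('side')
m=lambda x,y:(120+x/6,220+y/6); n=lambda x,y:(320+x/4.5,330+y/4.5)
def axes(yaw):
    f=np.array([np.cos(yaw),np.sin(yaw),0]);z=np.array([0,0,1.])
    a=.5*f+np.sqrt(.75)*z; r=-np.sqrt(.75)*f+.5*z; return a,r,np.cross(a,r)
# seat from fits: z=125 known, yaw ~8.8
yaw=np.radians(8.8);a,r,t=axes(yaw)
def res(p):
    seat=np.array([p[0],p[1],p[2]]);tip=seat+60*a
    return np.r_[proj(S,seat)[0]-m(255,178),proj(D,seat)[0]-n(522,212),proj(S,tip)[0]-m(205,112),proj(D,tip)[0]-n(622,88)]
o=least_squares(res,[560,-290,125]);print(o.x,o.fun.round(1))
seat=o.x
for uv in (n(507,235),n(515,220),n(498,248)):
    oo,d=ray(D,uv);X=oo+d*((seat-oo)@a)/(d@a);v=X-seat;print(v@r,v@t,np.degrees(np.arctan2(v@t,v@r)))
```

```text
[ 560.80841184 -291.11919467  121.92858588] [-0.2 -0.1 -1.  -1.3 -0.5  0.2  0.5  1. ]
14.246864853475774 7.9397188959224305 29.130743189142166
5.8230126858409905 4.138359327345586 35.40104346123434
22.279828639762982 10.954891864569413 26.183138724777876
```

Request:
play_rows(targets=[-46.7,0,34.1,0,0,0,-46.7,0,34.1,0,0,0,-46.7,0,34.1,0,0,0,-46.7,0,34.1,0,0,0,-46.7,0,34.1,0,0,0,-46.7,0,34.1,0,0,0,-46.7,0,34.1,0,0,0,-46.7,0,34.1,0,0,0], claw=0)

```text
t: 1.15
ee_pos: [482.5, 175.3, 244.6]
ee_rot: [-0.142, 0.142, 0.693, -0.693]
force: [0.2, 0.5, -0.9]
opening: 1.005
```

Request:
play_rows(targets=[-46.7,0,34.1,0,0,0,-46.7,0,34.1,0,0,0,0,0,0,0,-9.1,0,0,0,0,0,-9.1,0,0,0,0,0,-9.1,0,0,0,0,0,0,0])

```text
t: 1.9
ee_pos: [540.8, 77.5, 244.2]
ee_rot: [-0.025, 0.025, -0.707, 0.707]
force: [0.0, 0.2, 0.6]
opening: 1.002
```

Run:
```python
from h import *
st=bot.read_state();print(st['t'],st['joint_positions'].round(3),st['ee_pos'],st['ee_rot'])
np.save('w1.npy',camera_info('wrist'),allow_pickle=True)
im=read_camera('wrist')[:,:,::-1];save(im,'w1.png');
```

```text
1.9 [ 0.439  0.252 -0.186 -0.    -1.133  1.202] [540.81244045  77.52150674 244.23320239] [-0.02471163  0.02520294 -0.70661601  0.70671632]
```

View pics/w1.png

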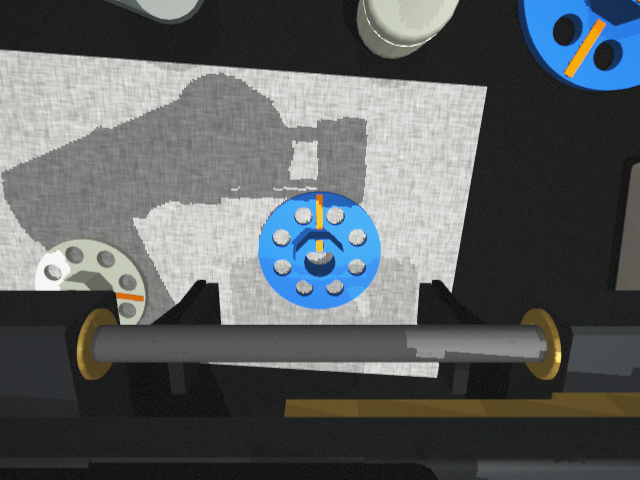

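Run:
```python
from h import *
im=cv2.imread('pics/w1.png');save(im,'w1c.png',(250,180,390,315),5.5)
```

```text
(no output)
```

View pics/w1c.png

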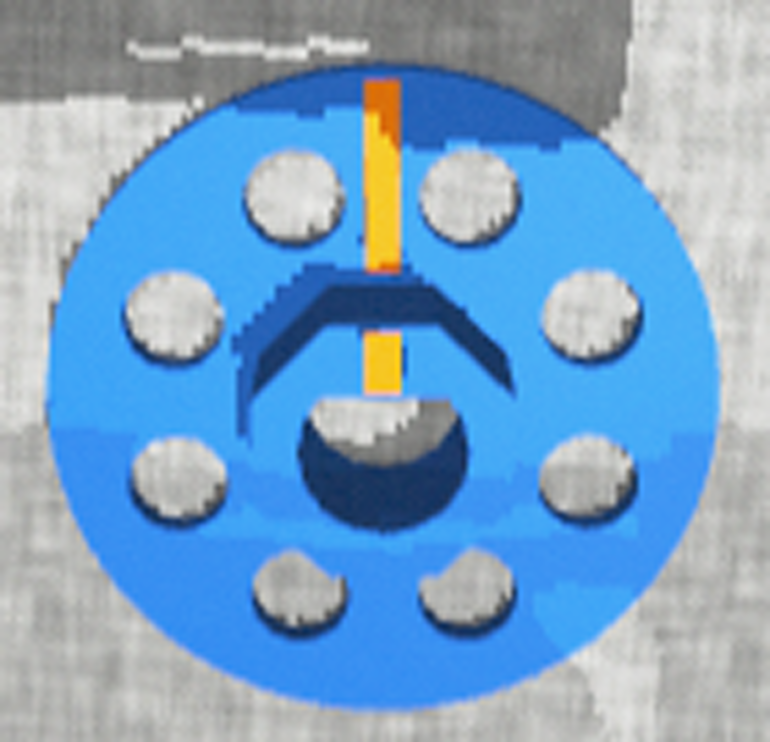

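Run:
```python
from h import *
W=np.load('w1.npy',allow_pickle=True).item()
p=lambda x,y:(250+x/5.5,180+y/5.5)
H=[(295,197),(470,197),(590,316),(588,480),(468,592),(300,592),(179,480),(173,318)]
P=np.array([onz(W,p(*h),8) for h in H]);print(P.round(1));c=P.mean(0);print(c,np.linalg.norm(P-c,axis=1).round(1))
print([round(np.degrees(np.arctan2(*(q-c)[[1,0]])),1) for q in P])
a=onz(W,p(382,80),8);b=onz(W,p(382,270),8);print(a,b,np.degrees(np.arctan2(*(a-b)[[1,0]])))
print(onz(W,p(383,398),36),onz(W,p(383,530),36),onz(W,p(298,455),36),onz(W,p(470,455),36))
print([onz(W,p(*q),8)[:2].round(1) for q in((48,385),(720,385))])
S=camera_info('scene');D=camera_info('side')
print(tri([(W,p(384,455)),(S,(340.5,276.5)),(D,(312.6,246.2))]))
R=camera_info('wrist')['cam_to_world']
```

```text
[[531.8  91.4   8. ]
 [534.   61.2   8. ]
 [514.1  38.4   8. ]
 [483.7  35.8   8. ]
 [460.6  55.5   8. ]
 [458.4  86.1   8. ]
 [478.5 109.1   8. ]
 [508.6 111.5   8. ]]
[496.19859799  73.62511935   8.        ] [39.8 39.8 39.6 39.9 40.  39.8 39.7 39.9]
[np.float64(26.6), np.float64(-18.2), np.float64(-63.0), np.float64(-108.3), np.float64(-153.1), np.float64(161.8), np.float64(116.6), np.float64(71.9)]
[553.26213801  77.85677602   8.        ] [519.87533203  75.47247998   8.        ] 4.08480435971794
[505.32249265  74.31913165  36.        ] [482.20976152  72.66566633  36.        ] [494.44270706  87.66761426  36.        ] [496.45993819  59.22646349  36.        ]
[array([494.7, 133.1]), array([503.1,  14.1])]
(array([496.44806235,  73.88087116,  35.22051123]), [array([-0.39855326, -1.34210832]), array([-0.41400555, -0.18231084]), array([-0.52039603, -0.07622987])])
```

Request:
play_rows(targets=[44.6,0,0.5,0,0,0,0,52.5,0,0,0,0,0,52.5,0,0,0,0,0,52.5,0,0,0,0,0,40,0,0,0,0,0,12.5,0,0,0,0,0,0,0,0,0,0])

```text
t: 2.82
ee_pos: [496.8, 74.0, 34.5]
ee_rot: [-0.025, 0.026, -0.706, 0.707]
force: [-0.5, 0.4, 0.7]
opening: 1.002
```

Request:
play_rows(targets=[0,0,0,0,0,0,0,0,0,0,0,0,0,0,0,0,0,0,0,0,0,0,0,0], claw=1, newtons=30)

```text
t: 3.32
ee_pos: [496.7, 74.0, 35.0]
ee_rot: [0.026, -0.025, 0.707, -0.706]
force: [0.1, -0.7, -0.4]
opening: 0.626
```

Request:
play_rows(targets=[0,0,0,0,0,0,0,0,0,0,0,0,0,0,0,0,0,0])

```text
t: 3.7
ee_pos: [496.6, 73.9, 34.7]
ee_rot: [-0.026, 0.026, -0.707, 0.707]
force: [-1.7, -0.4, 2.6]
opening: 0.502
```

Run:
```python
from h import *
st=bot.read_state();print(st['opening']*87,st['ee_pos'],st['force'])
```

```text
43.64504316545201 [496.58513108  73.90444344  34.69121671] [-1.72333671 -0.37989229  2.60225696]
```

Request:
play_rows(targets=[0,-25,0,0,0,0,0,-55,0,0,0,0,0,-55,0,0,0,0,6,-45,40,0,0,0,6,-45,42,0,0,0,8,-45,42,0,0,0,10,-45,42,0,0,0,10,0,55,0,0,0])

```text
t: 4.7
ee_pos: [473.7, -150.6, 353.3]
ee_rot: [-0.029, 0.023, -0.706, 0.707]
force: [0.4, -0.2, -1.9]
opening: 0.505
```

Request:
play_rows(targets=[10,0,55,0,0,0,0,0,28,0,0,0,0,0,0,0,0,0,0,0,0,0,0,0])

```text
t: 5.2
ee_pos: [468.5, -232.4, 348.8]
ee_rot: [0.025, -0.026, 0.707, -0.706]
force: [-0.5, 0.9, -2.1]
opening: 0.501
```

Run:
```python
from h import *
st=bot.read_state();print(st['t'],st['joint_positions'].round(3),st['ee_pos'],st['ee_rot'],st['opening']*87,st['force'])
np.save('w2.npy',camera_info('wrist'),allow_pickle=True)
im=read_camera('wrist')[:,:,::-1];save(im,'w2.png');
```

```text
5.2 [-1.500e-01  1.520e-01 -5.300e-02 -1.000e-03 -1.368e+00  1.794e+00] [ 468.46920974 -232.41796832  348.77615886] [ 0.02518497 -0.02613485  0.70697234 -0.70630928] 43.593929430660324 [-0.50916567  0.8582101  -2.12948692]
```

View pics/w2.png

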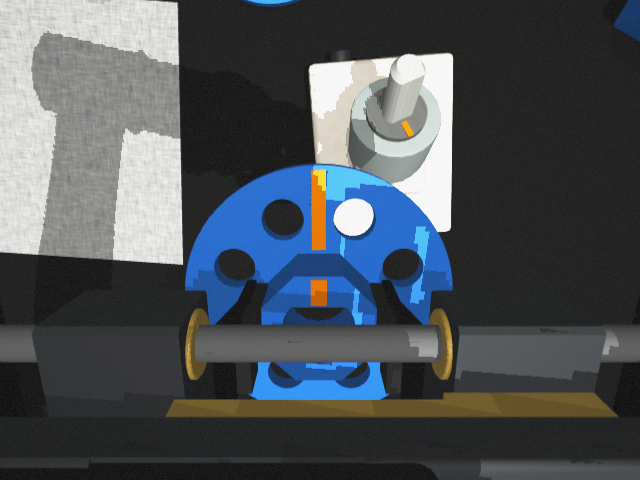

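Request:
play_rows(targets=[0,0,50,0,0,0,0,0,50,0,0,0,0,0,10,0,0,0,0,0,0,0,0,0,0,0,0,0,0,0])

```text
t: 5.88
ee_pos: [476.9, -341.2, 349.8]
ee_rot: [0.026, -0.026, 0.707, -0.707]
force: [0.6, 0.5, -1.7]
opening: 0.504
```

Run:
```python
from h import *
st=bot.read_state();print(st['t'],st['ee_pos'])
np.save('w3.npy',camera_info('wrist'),allow_pickle=True)
im=read_camera('wrist')[:,:,::-1];save(im,'w3.png');
save(im,'w3c.png',(160,30,280,200),5)
save(cv2.imread('pics/w2.png'),'w2c.png',(300,30,470,200),4.5)
print(im.shape)
```

```text
5.875 [ 476.88402857 -341.21868208  349.82218388]
(480, 640, 3)
```

View pics/w3.png

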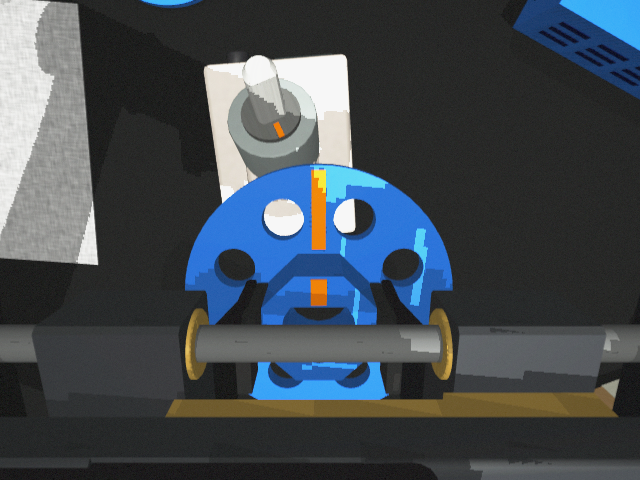

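View pics/w2c.png

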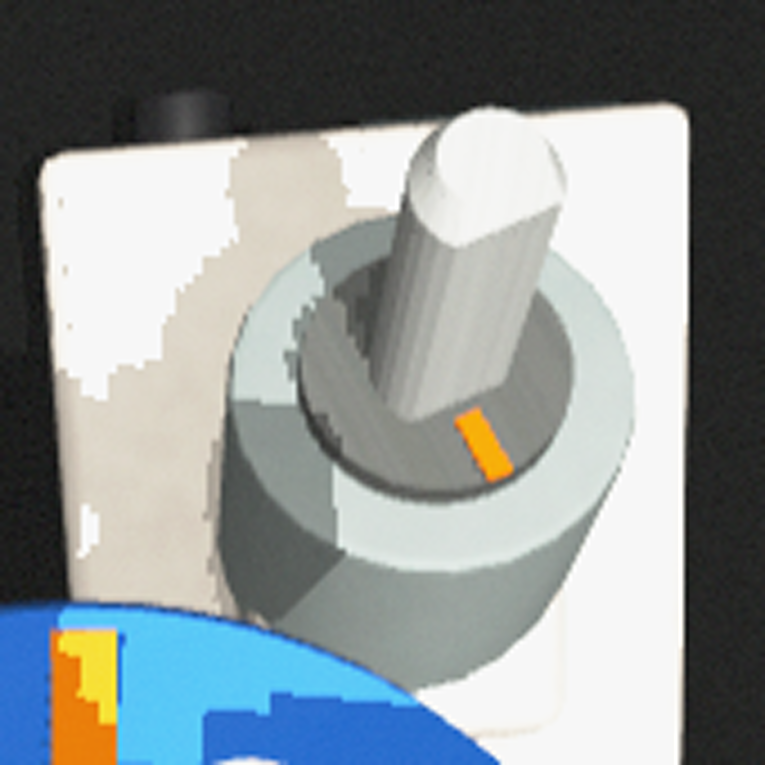

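Run:
```python
from h import *
save(cv2.imread('pics/w3.png'),'w3d.png',(190,40,340,180),5)
```

```text
(no output)
```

View pics/w3d.png

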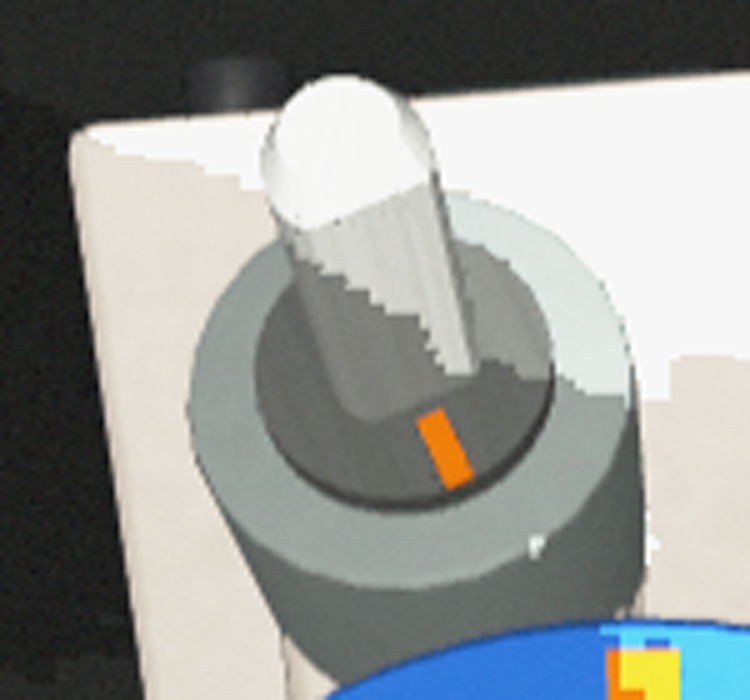

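```bash
cat > fit.py <<'E'
from h import *
from scipy.optimize import least_squares
S=camera_info('scene');D=camera_info('side')
W2=np.load('w2.npy',allow_pickle=True).item();W3=np.load('w3.npy',allow_pickle=True).item()
c2=lambda x,y:np.array((300+x/4.5,30+y/4.5)); c3=lambda x,y:np.array((190+x/5,40+y/5))
E2=[(299,360),(322,430),(370,475),(430,489),(545,440),(573,375),(565,325),(540,290)]
E3=[(255,375),(275,440),(320,485),(390,507),(450,497),(510,460),(551,385),(550,340),(520,280),(480,245)]
C2=[(403,420),(505,383),(455,247),(558,207)];C3=[(365,421),(473,374),(303,232),(432,180)]
M2=[(468,413),(500,476)];M3=[(430,412),(461,483)]
def axes(p):
    yaw,phi,lean=p[3],p[4],p[5]
    f=np.array([np.cos(yaw),np.sin(yaw),0]);z=np.array([0,0,1.])
    a=np.sin(lean)*f+np.cos(lean)*z;r=-np.cos(lean)*f+np.sin(lean)*z;t=np.cross(a,r)
    x=np.cos(phi)*r+np.sin(phi)*t; return x,np.cross(a,x),a
def res(p,use=(1,1)):
    s=p[:3];x,y,a=axes(p);out=[]
    for k,(I,c,E,C,M) in enumerate([(W2,c2,E2,C2,M2),(W3,c3,E3,C3,M3)]):
        if not use[k]: continue
        for e in E:
            o,d=ray(I,c(*e));X=o+d*((s-o)@a)/(d@a);out.append((np.linalg.norm(X-s)-26)*.7)
        P=[s+8.5*x+q*9.84*y+h*a for h in(0,54) for q in(1,-1)]
        pr=proj(I,P); ob=np.array([c(*q) for q in C])
        if np.linalg.norm(pr[0]-ob[0])>np.linalg.norm(pr[1]-ob[0]): pr=pr[[1,0,3,2]]
        out+=list((pr-ob).ravel())
        for m in M:
            o,d=ray(I,c(*m));X=o+d*((s-o)@a)/(d@a);out.append((X-s)@y*.7)
    out.append((p[5]-np.radians(30))*100)
    return np.array(out)
def run(use):
    o=least_squares(lambda p:res(p,use),[560,-291,124,np.radians(8.8),np.radians(27),np.radians(30)],loss='soft_l1')
    return o
if __name__=='__main__':
    for u in [(1,0),(0,1),(1,1)]:
        o=run(u);print(o.x[:3].round(2),np.degrees(o.x[3:]).round(2),o.fun.shape,np.sqrt(np.mean(o.fun**2)))
    print(o.fun.round(1));np.save('seat.npy',o.x);x,y,a=axes(o.x);print(x,y,a,o.x[:3]+60*a)
    print('scene/side px', proj(S,[o.x[:3],o.x[:3]+60*a]),proj(D,[o.x[:3],o.x[:3]+60*a]))
E
python3 fit.py
```

```text
[ 559.72 -293.68  120.36] [ 9.36 18.38 29.91] (19,) 0.5237194063647935
[ 559.27 -293.32  127.54] [ 8.34 20.9  29.8 ] (21,) 0.5098579218587924
[ 559.54 -292.99  123.27] [ 8.94 19.58 29.82] (39,) 0.5643502814157432
[ 0.1 -0.2  0.2 -0.  -0.3  0.   0.2  0.1  1.4  0.4 -0.6 -0.1 -0.4  0.2
  1.1 -1.   0.7  0.4 -0.1  0.1  0.6  1.2  1.   0.7  0.2 -0.1 -0.4  0.1
  0.7  0.5  0.1  1.2  0.3 -0.1 -0.7  0.2  0.4  0.3 -0.3]
[-0.7554115  -0.45803148  0.46857298] [ 0.4335851  -0.88557014 -0.16664177] [0.49128141 0.07728316 0.86756549] [ 589.01380525 -288.35005936  175.3208796 ]
scene/side px [[161.53763744 248.65091495]
 [152.96471666 237.82217194]] [[435.05665751 376.81066821]
 [458.80245673 351.55919282]]
```

```bash
cat > plan.py <<'E'
from h import *
from fit import axes
from scipy.spatial.transform import Rotation as R
p=np.load('seat.npy');p[2]=125;p[4]=np.radians(20);p[5]=np.radians(30)
s=p[:3];xs,ys,a=axes(p)
def cur():
    st=bot.read_state();q=st['ee_rot'];return np.array(st['ee_pos']),R.from_quat(q[[1,2,3,0]]),st
def delta(Pt,Rt,n):
    P,Rc,_=cur();rv=(Rc.inv()*Rt).as_rotvec();rows=[]
    step=R.from_rotvec(rv/n);Rk=Rc
    for k in range(n):
        rows.append(np.r_[Rk.inv().apply((Pt-P)/n),np.degrees(rv/n)]);Rk=Rk*step
    return np.array(rows),np.degrees(np.linalg.norm(rv)),np.linalg.norm(Pt-P)
E
python3 - <<'E'
from plan import *
Rt=R.from_matrix(np.c_[-xs,-a,-ys])
tilt,_=R.align_vectors([[0,0,1]],[a])
tilt=R.from_rotvec(np.cross(a,[0,0,1])/np.linalg.norm(np.cross(a,[0,0,1]))*np.radians(30))
Rv=tilt*Rt
P,Rc,st=cur()
print(np.degrees((Rc.inv()*Rv).as_rotvec()),np.degrees((Rc.inv()*Rt).as_rotvec()),st['joint_positions'])
print(s+130*a)
E
```

```text
[ 4.67380069e-02  1.55329298e+02 -9.30468020e-03] [ 40.98862514 150.60834187  -5.51905539] [-3.45229991e-01  2.65699369e-01  9.61279233e-02 -2.58249370e-04
 -1.40068217e+00  1.99058162e+00]
[ 623.74729341 -282.88615716  237.58330249]
```

Request:
play_rows(targets=[0,0,0,0,10.4,0,0,0,0,0,10.4,0,0,0,0,0,10.4,0,0,0,0,0,10.4,0,0,0,0,0,10.4,0,0,0,0,0,10.4,0,0,0,0,0,10.4,0,0,0,0,0,10.4,0])

```text
t: 6.92
ee_pos: [476.9, -341.4, 350.1]
ee_rot: [-0.451, 0.451, 0.545, -0.544]
force: [-0.8, 0.3, -2.3]
opening: 0.504
```

Request:
play_rows(targets=[0,0,0,0,10.4,0,0,0,0,0,10.4,0,0,0,0,0,10.4,0,0,0,0,0,10.4,0,0,0,0,0,10.4,0,0,0,0,0,10.4,0,0,0,0,0,9.7,0,0,0,0,0,0,0])

```text
t: 7.92
ee_pos: [476.8, -341.6, 350.0]
ee_rot: [-0.684, 0.685, 0.178, -0.177]
force: [-0.2, -0.5, -1.6]
opening: 0.502
```

Run:
```python
from plan import *
Rt=R.from_matrix(np.c_[-xs,-a,-ys])
P,Rc,st=cur();print(st['joint_positions'].round(2),P,st['opening']*87,st['t'])
r,ang,d=delta(s+130*a,Rt,4);print(ang,d);print(r.round(1).tolist())
```

```text
[-0.35  0.27  0.1  -0.   -1.4  -0.72] [ 476.83932258 -341.60144543  350.02960156] 43.659587404125354 7.925
30.03870544498172 194.0969014289634
[[39.2, 28.1, -5.0, 2.6, 0.0, 7.1], [42.4, 22.9, -6.1, 2.6, 0.0, 7.1], [44.8, 17.2, -7.0, 2.6, 0.0, 7.1], [46.6, 11.2, -7.6, 2.6, 0.0, 7.1]]
```

Request:
play_rows(targets=[39.2,28.1,-5,2.6,0,7.1,42.4,22.9,-6.1,2.6,0,7.1,44.8,17.2,-7,2.6,0,7.1,46.6,11.2,-7.6,2.6,0,7.1,0,0,0,0,0,0,0,0,0,0,0,0])

```text
t: 8.68
ee_pos: [624.2, -284.0, 235.9]
ee_rot: [0.679, -0.643, 0.013, 0.355]
force: [0.0, -0.2, -0.2]
opening: 0.504
```

Run:
```python
from plan import *
Rt=R.from_matrix(np.c_[-xs,-a,-ys])
P,Rc,st=cur();print(st['joint_positions'].round(2),P,st['opening']*87,st['t'])
r,ang,d=delta(s+130*a,Rt,1);print(ang,d);print(r.round(1).tolist())
np.save('w4.npy',camera_info('wrist'),allow_pickle=True)
save(read_camera('wrist')[:,:,::-1],'w4.png')
save(read_camera('side')[:,:,::-1],'d4.png',(340,240,560,460),3)
save(read_camera('scene')[:,:,::-1],'s4.png',(80,140,280,320),3)
```

```text
[-0.13  0.74  0.46  0.15 -1.8  -0.94] [ 624.18863478 -283.97029963  235.89445684] 43.85119852081496 8.675
0.3400711080698026 2.054834971453916
[[-0.6, -1.3, 1.4, -0.1, 0.1, -0.3]]
```

View pics/w4.png

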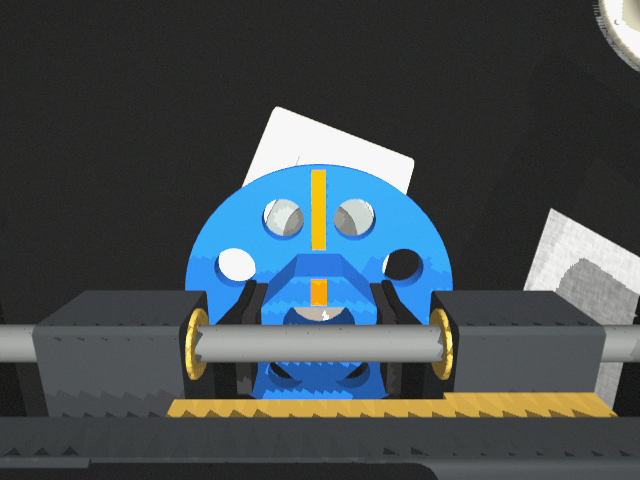

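View pics/d4.png

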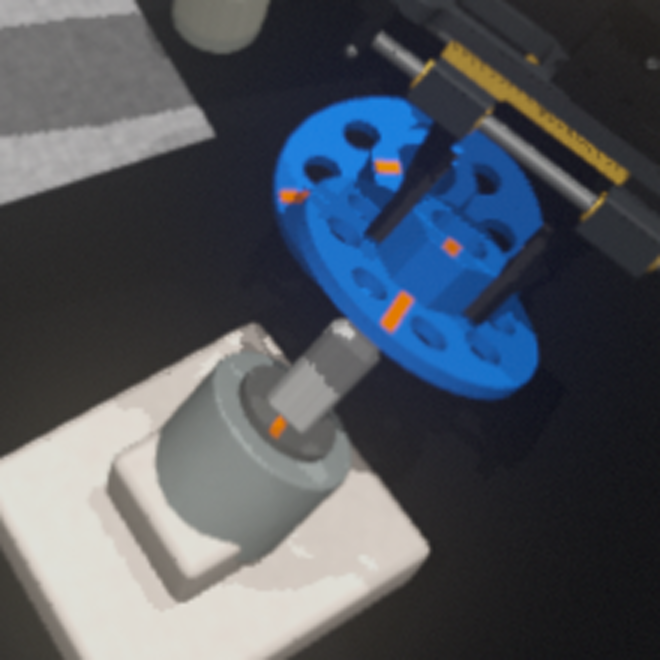

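View pics/s4.png

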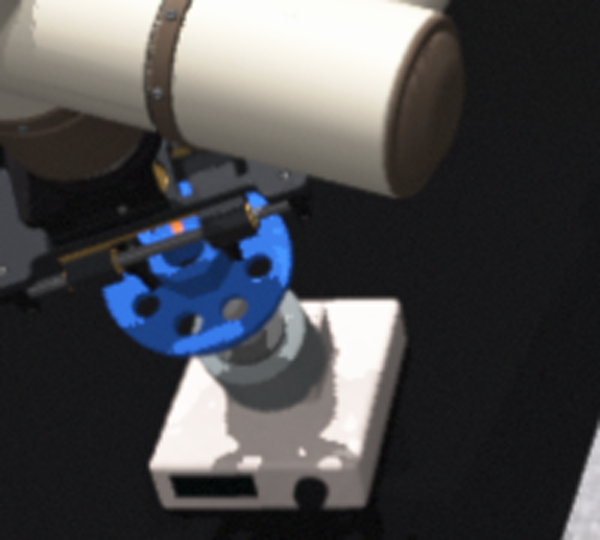

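Request:
play_rows(targets=[-0.6,-1.3,1.4,-0.1,0.1,-0.3,0,15,0,0,0,0,0,15,0,0,0,0,0,4,0,0,0,0,0,0,0,0,0,0])

```text
t: 9.45
ee_pos: [606.2, -286.1, 210.6]
ee_rot: [0.68, -0.644, 0.011, 0.351]
force: [1.0, -0.4, -1.2]
opening: 0.504
```

```bash
cat > chk.py <<'E'
from plan import *
def chk(h=34.7):
    Rt=R.from_matrix(np.c_[-xs,-a,-ys]);P,Rc,st=cur();v=P-s
    print('t',st['t'],'height under plate',v@a-h,'toolx off',Rt.inv().apply(v-(v@a)*a).round(2),'rot err tool',np.degrees((Rc.inv()*Rt).as_rotvec()).round(2),'F tool',Rc.inv().apply(st['force']).round(1),'M',Rc.inv().apply(st['wrist_torque']).round(2),'open',st['opening']*87)
E
python3 -c "
from chk import *
chk()
save(read_camera('side')[:,:,::-1],'d5.png',(340,240,560,460),3)"
```

```text
t 9.45 height under plate 63.03988120703599 toolx off [-2.01  0.    0.28] rot err tool [ 0.   -0.19  0.21] F tool [ 1.2  0.6 -1. ] M [-0.45 -0.03 -1.35] open 43.83584321301759
```

View pics/d5.png

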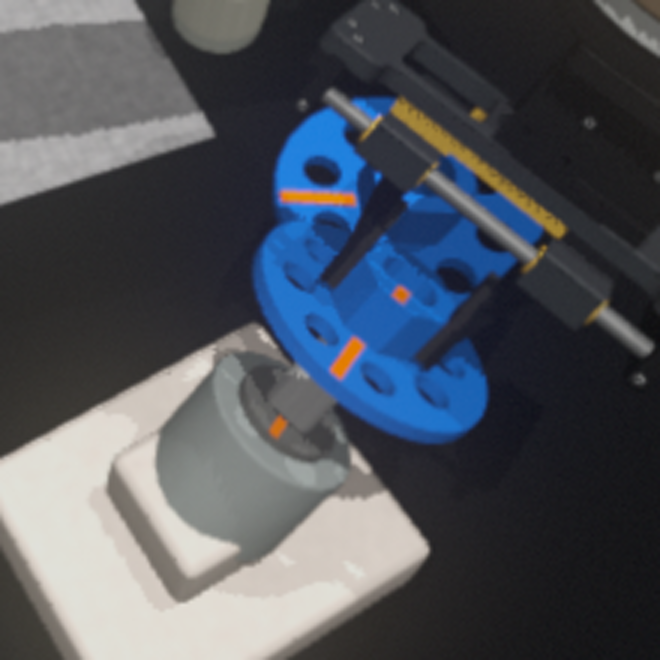

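Request:
play_rows(targets=[0,0,0,0,0,0])

```text
t: 9.62
ee_pos: [606.8, -285.8, 209.9]
ee_rot: [0.68, -0.644, 0.011, 0.351]
force: [0.2, 0.6, -2.2]
opening: 0.501
```

```bash
python3 -c "
from chk import *
chk();read_camera('side');chk();read_camera('side');chk()"
```

```text
t 9.625 height under plate 62.67233216103914 toolx off [-1.08  0.    0.12] rot err tool [-0.01 -0.16  0.18] F tool [1.4 1.7 0.1] M [-0.52 -0.04 -1.38] open 43.54839857058576
t 9.675 height under plate 62.413027372856945 toolx off [-0.95  0.    0.13] rot err tool [-0.02 -0.16  0.16] F tool [-0.5  1.  -0.7] M [-0.46  0.03 -1.42] open 43.86770266203941
t 9.725 height under plate 62.200405844267806 toolx off [-0.88  0.    0.13] rot err tool [-0.04 -0.15  0.14] F tool [ 0.   0.9 -0.2] M [-0.5  -0.02 -1.38] open 43.80518095840545
```

Request:
play_rows(targets=[0.7,3,0,0,0,0,0,4,0,0,0,0,0,4,0,0,0,0,0,0,0,0,0,0])

```text
t: 10.22
ee_pos: [601.1, -286.3, 198.7]
ee_rot: [0.68, -0.643, 0.012, 0.352]
force: [-0.4, 0.2, -0.7]
opening: 0.506
```

```bash
python3 -c "
from chk import *
chk()"
```

```text
t 10.225 height under plate 50.154765346854234 toolx off [-0.29  0.    0.28] rot err tool [-0.12 -0.15  0.05] F tool [0.2 0.8 0.2] M [-0.5  -0.03 -1.38] open 44.01007311018489
```

Request:
play_rows(targets=[0,8,0,0,0,0,0,8,0,0,0,0,0,0,0,0,0,0])

```text
t: 10.6
ee_pos: [592.8, -287.5, 184.4]
ee_rot: [0.68, -0.643, 0.013, 0.352]
force: [0.6, 0.6, -1.6]
opening: 0.507
```

```bash
python3 -c "
from chk import *
chk()"
```

```text
t 10.6 height under plate 33.6160704170554 toolx off [-0.39  0.    0.45] rot err tool [-0.16 -0.14  0.02] F tool [1.5 1.1 0. ] M [-0.46 -0.05 -1.38] open 44.15089381767567
```

Request:
play_rows(targets=[0,8,0,0,0,0,0,8,0,0,0,0,0,8,0,0,0,0,0,4,0,0,0,0,0,0,0,0,0,0])

```text
t: 11.22
ee_pos: [579.5, -289.7, 160.7]
ee_rot: [0.68, -0.644, 0.012, 0.352]
force: [0.5, 1.0, -1.4]
opening: 0.504
```

```bash
python3 -c "
from chk import *
chk()"
```

```text
t 11.225 height under plate 6.377304650650203 toolx off [-0.22  0.    0.28] rot err tool [-0.09 -0.15  0.07] F tool [1.5 0.9 0.4] M [-0.43  0.01 -1.38] open 43.81047851488101
```

Request:
play_rows(targets=[0,2,0,0,0,0,0,2,0,0,0,0,0,0,0,0,0,0])

```text
t: 11.6
ee_pos: [577.7, -289.9, 157.4]
ee_rot: [0.68, -0.644, 0.012, 0.351]
force: [0.6, 0.5, -1.9]
opening: 0.501
```

```bash
python3 -c "
from chk import *
chk()"
```

```text
t 11.6 height under plate 2.6211610438701953 toolx off [-0.14 -0.    0.3 ] rot err tool [-0.08 -0.15  0.1 ] F tool [ 1.6  1.3 -0.1] M [-0.43 -0.01 -1.4 ] open 43.611352987667246
```

Request:
play_rows(targets=[0,1.5,0,0,0,0,0,0,0,0,0,0])

```text
t: 11.85
ee_pos: [577.0, -290.0, 156.1]
ee_rot: [0.68, -0.644, 0.012, 0.351]
force: [0.2, 0.3, -1.3]
opening: 0.501
```

```bash
python3 -c "
from chk import *
chk()"
```

```text
t 11.85 height under plate 1.116874477374843 toolx off [-0.17  0.    0.29] rot err tool [-0.08 -0.15  0.09] F tool [ 0.9  1.  -0. ] M [-0.47 -0.09 -1.37] open 43.57066601210771
```

Request:
play_rows(targets=[0,1,0,0,0,0,0,1,0,0,0,0,0,0,0,0,0,0])

```text
t: 12.22
ee_pos: [576.6, -290.1, 155.4]
ee_rot: [0.679, -0.644, 0.011, 0.351]
force: [1.4, 1.7, 2.7]
opening: 0.504
```

```bash
python3 -c "
from chk import *
chk()"
```

```text
t 12.225 height under plate 0.3274277121299747 toolx off [-0.13  0.    0.23] rot err tool [ 0.01 -0.15  0.16] F tool [ 0.6 -3.1  1.3] M [ 0.04 -0.08 -1.37] open 43.88837020077829
```

Request:
play_rows(targets=[0,1,0,0,0,0,0,0.5,0,0,0,0,0,0,0,0,0,0])

```text
t: 12.6
ee_pos: [576.6, -290.1, 155.5]
ee_rot: [0.679, -0.645, 0.011, 0.351]
force: [4.5, 3.2, 6.7]
opening: 0.506
```

```bash
python3 -c "
from chk import *
chk()
save(read_camera('side')[:,:,::-1],'d6.png',(340,240,560,460),3)"
```

```text
t 12.6 height under plate 0.3481453432884223 toolx off [-0.16  0.    0.27] rot err tool [ 0.11 -0.15  0.22] F tool [ 1.7 -8.3  2. ] M [ 0.63  0.   -1.31] open 44.04010798951327
```

View pics/d6.png

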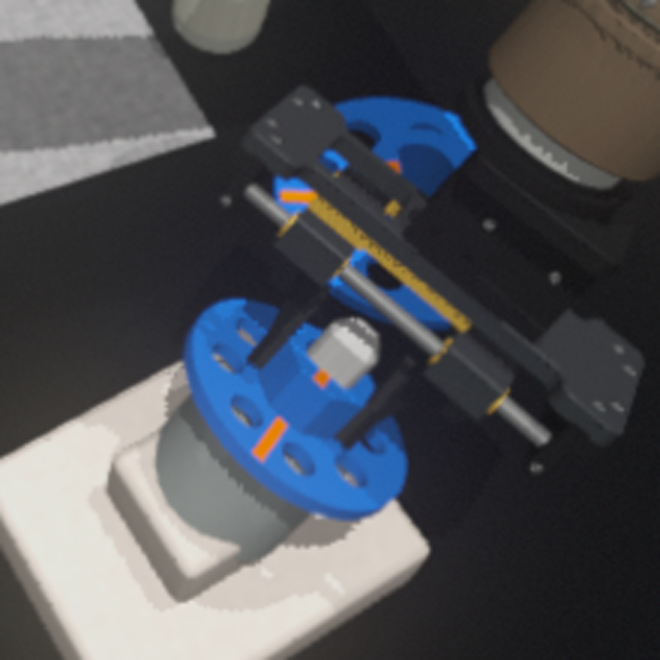

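Request:
play_rows(targets=[0,-1,0,0,0,0,0,0,0,0,0,0,0,0,0,0,0,0,0,0,0,0,0,0], claw=0)

```text
t: 13.15
ee_pos: [575.5, -290.3, 153.7]
ee_rot: [0.68, -0.644, 0.012, 0.352]
force: [0.2, 0.5, -0.3]
opening: 0.873
```

Request:
play_rows(targets=[0,-10,0,0,0,0,0,-30,0,0,0,0,0,-40,0,0,0,0,0,-40,0,0,0,0,0,0,0,0,0,0])

```text
t: 13.78
ee_pos: [637.2, -281.1, 261.4]
ee_rot: [0.679, -0.646, 0.01, 0.349]
force: [0.2, -1.0, 0.0]
opening: 1.005
```

```bash
python3 -c "
from chk import *
chk()
P,Rc,st=cur();print(st['joint_positions'].round(2),P)
np.save('w7.npy',camera_info('wrist'),allow_pickle=True)
save(read_camera('wrist')[:,:,::-1],'w7.png')
save(read_camera('side')[:,:,::-1],'d7.png',(340,240,560,460),3)
save(read_camera('side')[:,:,::-1],'d7w.png',(210,140,350,300),4)
"
```

```text
t 13.775 height under plate 122.68508022168076 toolx off [-0.27  0.   -0.24] rot err tool [ 0.25 -0.19  0.41] F tool [-0.3 -0.  -0.9] M [-0.37 -0.06 -1.18] open 87.402867989258
[-0.13  0.75  0.54  0.15 -1.86 -0.94] [ 637.17484103 -281.09557707  261.38599858]
```

View pics/w7.png

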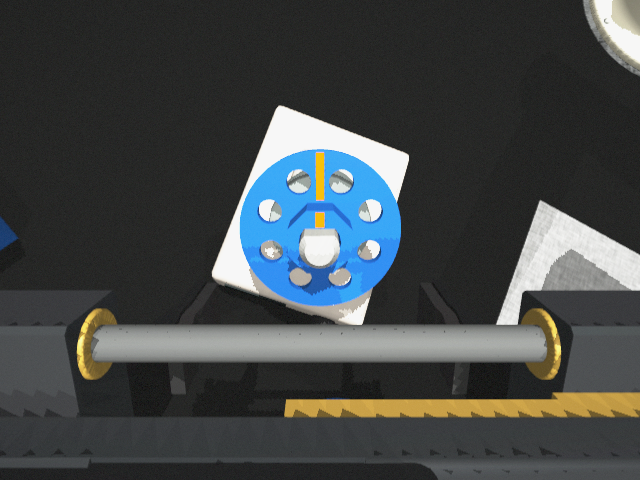

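View pics/d7.png

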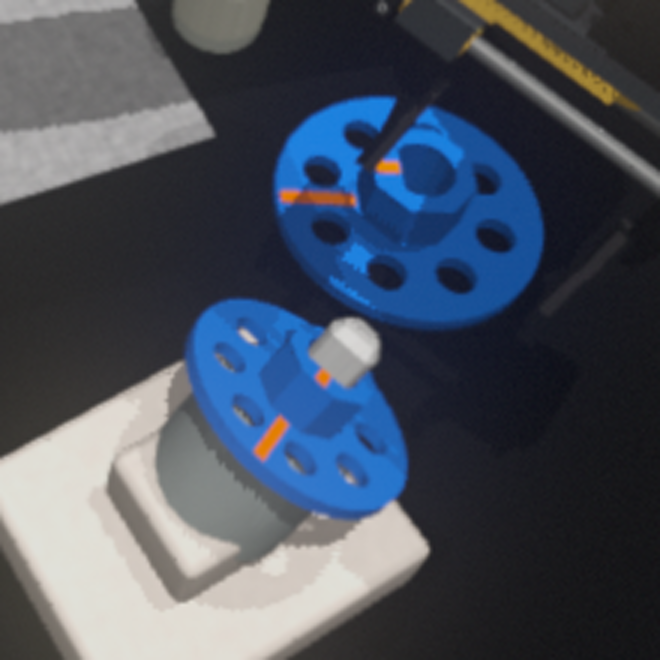

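Run:
```python
from plan import *
th=np.radians(85.4);X=np.array([np.cos(th),np.sin(th),0]);Y=np.array([0,0,-1.]);Rp=R.from_matrix(np.c_[X,Y,np.cross(X,Y)])
r,ang,d=delta(np.array([437.7,258.1,250]),Rp,12);print(ang,d);print(r.round(1).tolist())
```

```text
63.50722396825257 573.8760077020561
[[8.7, 5.3, 46.7, -1.9, -4.6, -1.7], [12.3, 4.0, 46.0, -1.9, -4.6, -1.7], [15.9, 2.9, 45.0, -1.9, -4.6, -1.7], [19.4, 1.9, 43.7, -1.9, -4.6, -1.7], [22.8, 1.1, 42.0, -1.9, -4.6, -1.7], [26.1, 0.4, 40.1, -1.9, -4.6, -1.7], [29.2, -0.1, 37.9, -1.9, -4.6, -1.7], [32.1, -0.4, 35.4, -1.9, -4.6, -1.7], [34.9, -0.6, 32.7, -1.9, -4.6, -1.7], [37.4, -0.5, 29.8, -1.9, -4.6, -1.7], [39.7, -0.3, 26.6, -1.9, -4.6, -1.7], [41.7, 0.1, 23.4, -1.9, -4.6, -1.7]]
```

Request:
play_rows(targets=[8.7,5.3,46.7,-1.9,-4.6,-1.7,12.3,4,46,-1.9,-4.6,-1.7,15.9,2.9,45,-1.9,-4.6,-1.7,19.4,1.9,43.7,-1.9,-4.6,-1.7,22.8,1.1,42,-1.9,-4.6,-1.7,26.1,0.4,40.1,-1.9,-4.6,-1.7,29.2,-0.1,37.9,-1.9,-4.6,-1.7,32.1,-0.4,35.4,-1.9,-4.6,-1.7])

```text
t: 14.92
ee_pos: [502.5, 79.1, 252.6]
ee_rot: [0.595, -0.579, -0.323, 0.454]
force: [-0.3, -0.3, -0.1]
opening: 1.001
```

Request:
play_rows(targets=[34.9,-0.6,32.7,-1.9,-4.6,-1.7,37.4,-0.5,29.8,-1.9,-4.6,-1.7,39.7,-0.3,26.6,-1.9,-4.6,-1.7,41.7,0.1,23.4,-1.9,-4.6,-1.7,0,0,0,0,0,0,0,0,0,0,0,0])

```text
t: 15.68
ee_pos: [438.5, 257.3, 250.8]
ee_rot: [0.522, -0.518, -0.475, 0.482]
force: [-0.0, -0.0, -0.1]
opening: 1.003
```

```bash
python3 -c "
from chk import *
P,Rc,st=cur();print(st['t'],st['joint_positions'].round(2),P,Rc.as_matrix().round(3))
np.save('w8.npy',camera_info('wrist'),allow_pickle=True)
im=read_camera('wrist')[:,:,::-1];save(im,'w8.png')
save(im,'w8c.png',(250,180,390,315),5.5)
"
```

```text
15.675 [ 0.85  0.19 -0.25 -0.01 -1.14 -0.93] [438.49122087 257.34136044 250.77431195] [[ 0.083 -0.011 -0.996]
 [ 0.997 -0.002  0.083]
 [-0.003 -1.     0.011]]
```

View pics/w8.png

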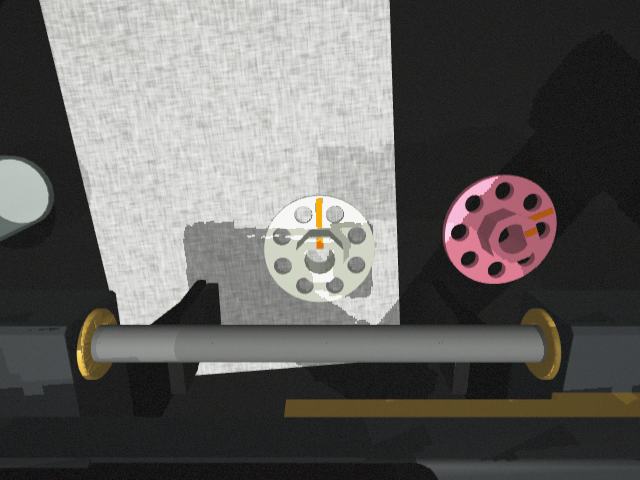

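View pics/w8c.png

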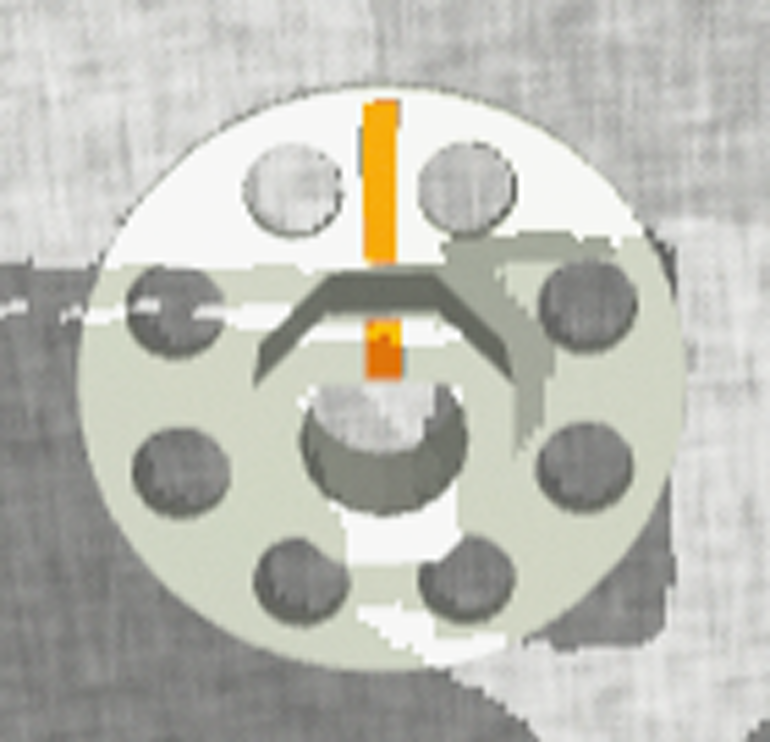

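Run:
```python
from plan import *
W=np.load('w8.npy',allow_pickle=True).item()
p=lambda x,y:(250+x/5.5,180+y/5.5)
H=[(294,190),(467,188),(588,305),(586,467),(467,579),(300,580),(181,472),(176,311)]
P=np.array([onz(W,p(*h),8) for h in H]);c=P.mean(0);print(c,np.linalg.norm(P-c,axis=1).round(1))
an=np.unwrap([np.arctan2(*(q-c)[[1,0]]) for q in P]);print((np.degrees(an)).round(1), np.degrees((an+np.pi/4*(np.arange(8))).mean()) )
a1=onz(W,p(382,100),8);b=onz(W,p(381,263),8);print(a1,b,np.degrees(np.arctan2(*(a1-b)[[1,0]])))
phi=np.degrees(np.arctan2(*(a1-b)[[1,0]]))
S=camera_info('scene');D=camera_info('side')
print(tri([(W,p(384,441)),(S,(446.75,268.5)),(D,(258,182.6))]))
```

```text
[438.28822178 301.65114351   8.        ] [40.  39.9 40.  40.1 40.  39.9 39.9 39.8]
[ -71.8 -116.6 -161.7 -206.7 -251.7 -297.2 -341.7 -386.6] -71.7516450684391
[434.02029227 249.08053213   8.        ] [436.61191816 278.20658484   8.        ] -95.0847670995938
(array([440.04133797, 302.92668541,  34.94995409]), [array([-1.65190174,  0.62886633]), array([-0.6487295 ,  0.34309496]), array([-0.96823585, -0.22652533])])
```

Run:
```python
from plan import *
th=np.radians(85.4);X=np.array([np.cos(th),np.sin(th),0]);Y=np.array([0,0,-1.]);Rp=R.from_matrix(np.c_[X,Y,np.cross(X,Y)])
r,ang,d=delta(np.array([439.3,302.,235]),Rp,1);print(ang,d);print(r.round(1).tolist())
print(cur()[0],cur()[2]['qvel'].round(3))
```

```text
0.6534974663134034 47.604199610199096
[[44.8, 15.8, 3.2, -0.6, -0.2, -0.2]]
[438.88465714 257.11255242 250.84627276] [-0.014 -0.     0.009 -0.     0.001 -0.   ]
```

Request:
play_rows(targets=[44.8,15.8,3.2,-0.6,-0.2,-0.2,0,0,0,0,0,0,0,50,0,0,0,0,0,50,0,0,0,0,0,50,0,0,0,0,0,20,0,0,0,0,0,0,0,0,0,0])

```text
t: 16.6
ee_pos: [439.5, 301.2, 64.1]
ee_rot: [-0.52, 0.52, 0.478, -0.48]
force: [0.3, 1.1, 0.1]
opening: 0.999
```

Run:
```python
from plan import *
th=np.radians(85.4);X=np.array([np.cos(th),np.sin(th),0]);Y=np.array([0,0,-1.]);Rp=R.from_matrix(np.c_[X,Y,np.cross(X,Y)])
r,ang,d=delta(np.array([439.3,302.,34.7]),Rp,1);print(cur()[0],ang,d);print(r.round(1).tolist())
W=camera_info('wrist');np.save('w9.npy',W);save(read_camera('wrist')[:,:,::-1],'w9.png')
```

```text
[439.47579807 301.19450837  64.06632484] 0.15669009482287527 29.377895712976937
[[0.8, 29.4, 0.2, -0.1, -0.1, -0.1]]
```

View pics/w9.png

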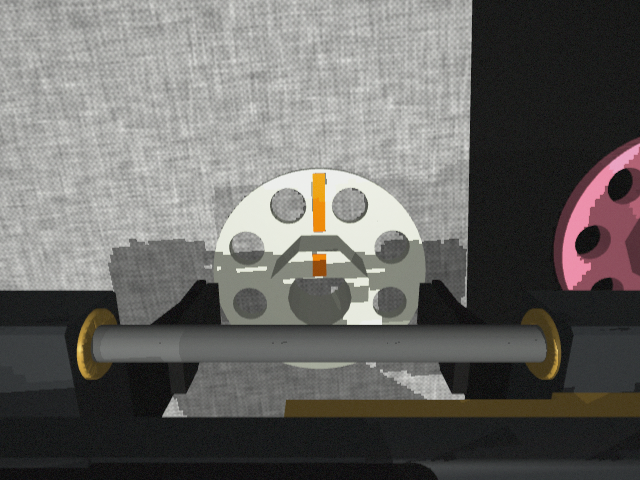

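Run:
```python
from plan import *
from scipy.optimize import least_squares
W=np.load('w9.npy',allow_pickle=True).item()
H=[(288,206),(350,205),(392,247),(390,303),(250,303),(247,247)]
P=np.array([onz(W,h,8)[:2] for h in H])
o=least_squares(lambda q:np.linalg.norm(P-q[:2],axis=1)-40,[439,302]);print(o.x,o.fun)
```

```text
[438.50669568 301.37006932] [-0.05902358  0.06081682 -0.22394331  0.05888353 -0.19782317  0.08378622]
```

Request:
play_rows(targets=[0.3,20,0.8,0,0,0,0,9.4,0,0,0,0,0,0,0,0,0,0])

```text
t: 17.02
ee_pos: [439.2, 303.6, 36.6]
ee_rot: [0.52, -0.519, -0.481, 0.479]
force: [0.5, 0.5, -0.2]
opening: 1.005
```

Request:
play_rows(targets=[0,0,0,0,0,0,0,0,0,0,0,0,0,0,0,0,0,0,0,0,0,0,0,0,0,0,0,0,0,0,0,0,0,0,0,0,0,0,0,0,0,0], claw=1, newtons=30)

```text
t: 17.9
ee_pos: [438.9, 303.8, 36.2]
ee_rot: [0.52, -0.519, -0.481, 0.479]
force: [0.2, 0.6, 0.0]
opening: 0.51
```

Run:
```python
from plan import *
P,Rc,st=cur();print(P,st['opening']*87,st['force'],Rc.as_matrix().round(3),st['t'])
```

```text
[438.93870004 303.83371557  36.20535098] 44.36690217634 [0.21195543 0.61708802 0.0236246 ] [[ 0.08   0.001 -0.997]
 [ 0.997  0.002  0.08 ]
 [ 0.002 -1.    -0.001]] 17.9
```

Request:
play_rows(targets=[0,-25,0,0,0,0,0,-55,0,0,0,0,0,-60,0,0,0,0,0,-60,0,0,0,0,0,-50,0,0,0,0,0,0,0,0,0,0,0,0,0,0,0,0])

```text
t: 18.77
ee_pos: [437.7, 302.7, 284.8]
ee_rot: [0.52, -0.519, -0.48, 0.48]
force: [0.0, 0.0, -2.3]
opening: 0.506
```

Run:
```python
from plan import *
P,Rc,st=cur();print(P,st['opening']*87,st['t'])
Rt=R.from_matrix(np.c_[-xs,-a,-ys])
r,ang,d=delta(s+132*a-2*xs,Rt,12);print(ang,d);print(r.round(1).tolist())
im=read_camera('wrist')[:,:,::-1]
b=np.hstack([cv2.imread('pics/w4.png')[150:325,180:460],im[150:325,180:460]])
save(b,'cmp.png',None,1.42)
```

```text
[437.71372699 302.7277138  284.84634977] 44.062052319573766 18.775
63.35057622876756 615.9346810300488
[[-47.3, 3.8, -19.6, 1.9, 4.6, 1.7], [-45.4, 4.5, -23.4, 1.9, 4.6, 1.7], [-43.3, 5.0, -27.1, 1.9, 4.6, 1.7], [-40.8, 5.3, -30.7, 1.9, 4.6, 1.7], [-38.0, 5.4, -34.0, 1.9, 4.6, 1.7], [-35.0, 5.3, -37.2, 1.9, 4.6, 1.7], [-31.8, 5.0, -40.0, 1.9, 4.6, 1.7], [-28.3, 4.5, -42.6, 1.9, 4.6, 1.7], [-24.7, 3.8, -44.8, 1.9, 4.6, 1.7], [-20.9, 3.0, -46.8, 1.9, 4.6, 1.7], [-17.0, 1.9, -48.4, 1.9, 4.6, 1.7], [-13.0, 0.7, -49.6, 1.9, 4.6, 1.7]]
```

View pics/cmp.png

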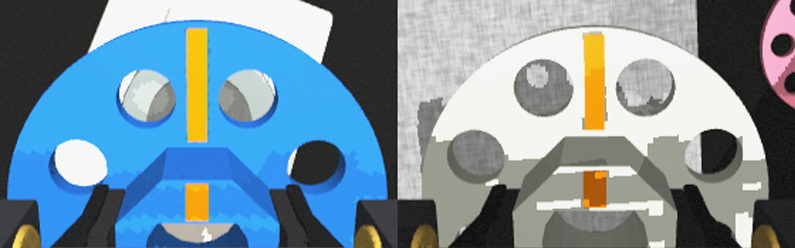

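Run:
```python
from plan import *
from scipy.optimize import least_squares
Tc=np.array([[0,-.962,-.273,-74.355],[0,.273,-.962,-139.166],[1,0,0,-.09],[0,0,0,1]])
I=dict(np.load('w9.npy',allow_pickle=True).item());I['cam_to_world']=Tc
for nm,H,h in [('blue',[(147,97),(247,97),(80,162),(316,162)],34.7),('white',[(146.4,88),(247.4,88),(78.4,156),(315.4,153)],36.2)]:
  for fh in (h-1.5,h,h+1.5):
    P=[]
    for x,y in H:
        o,d=ray(I,(180+x/1.42,150+y/1.42));X=o+d*((fh-8)-o[1])/d[1];P.append(X[[0,2]])
    P=np.array(P);o=least_squares(lambda q:np.linalg.norm(P-q,axis=1)-40,[0,0]);print(nm,fh,o.x.round(2),o.fun.round(2),np.degrees(np.arctan2(P[1][0]-P[0][0],P[1][1]-P[0][1])).round(2))
```

```text
blue 33.2 [0.12 0.27] [ 0.21  0.02 -0.3  -0.22] -0.0
blue 34.7 [0.33 0.28] [ 0.14 -0.06 -0.14 -0.05] -0.0
blue 36.2 [0.53 0.28] [ 0.07 -0.13  0.03  0.11] -0.0
white 34.7 [-2.38  0.15] [ 0.15  0.02 -0.22 -0.17] -0.0
white 36.2 [-2.2   0.14] [ 0.07 -0.05 -0.05 -0.  ] -0.0
white 37.7 [-2.02  0.14] [-0.   -0.12  0.12  0.17] -0.0
```

Request:
play_rows(targets=[-47.3,3.8,-19.6,1.9,4.6,1.7,-45.4,4.5,-23.4,1.9,4.6,1.7,-43.3,5,-27.1,1.9,4.6,1.7,-40.8,5.3,-30.7,1.9,4.6,1.7,-38,5.4,-34,1.9,4.6,1.7,-35,5.3,-37.2,1.9,4.6,1.7,-31.8,5,-40,1.9,4.6,1.7,-28.3,4.5,-42.6,1.9,4.6,1.7])

```text
t: 19.82
ee_pos: [564.4, -87.8, 252.4]
ee_rot: [0.648, -0.623, -0.16, 0.407]
force: [0.2, 1.0, -1.5]
opening: 0.508
```

Request:
play_rows(targets=[-24.7,3.8,-44.8,1.9,4.6,1.7,-20.9,3,-46.8,1.9,4.6,1.7,-17,1.9,-48.4,1.9,4.6,1.7,-13,0.7,-49.6,1.9,4.6,1.7,0,0,0,0,0,0,0,0,0,0,0,0,0,0,0,0,0,0,0,0,0,0,0,0])

```text
t: 20.82
ee_pos: [627.6, -279.8, 240.5]
ee_rot: [0.68, -0.645, 0.006, 0.349]
force: [-0.6, 0.3, -0.7]
opening: 0.506
```

```bash
python3 -c "
from chk import *
chk(36.2)
save(read_camera('side')[:,:,::-1],'d10.png',(340,240,560,460),3)"
```

```text
t 20.825 height under plate 98.44780495886447 toolx off [3.02 0.   1.54] rot err tool [0.29 0.13 0.74] F tool [-0.   0.9  0.4] M [-0.49  0.03 -1.39] open 44.00470142962745
```

View pics/d10.png

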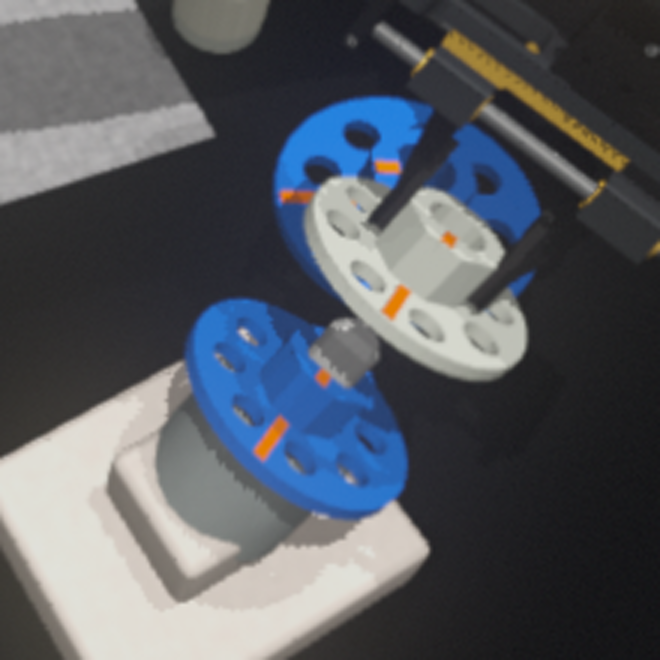

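Request:
play_rows(targets=[-0.8,0,-1.2,0.3,0.1,0.7,0,15,0,0,0,0,0,15,0,0,0,0,0,0,0,0,0,0,0,0,0,0,0,0,0,0,0,0,0,0,0,0,0,0,0,0])

```text
t: 21.75
ee_pos: [612.9, -284.7, 213.8]
ee_rot: [0.679, -0.643, 0.012, 0.352]
force: [-0.2, 0.6, -1.7]
opening: 0.507
```

```bash
python3 -c "
from chk import *
chk(36.2)"
```

```text
t 21.75 height under plate 67.75159794139594 toolx off [ 2.18  0.   -0.9 ] rot err tool [-0.07 -0.05  0.01] F tool [0.9 1.5 0.3] M [-0.38 -0.03 -1.35] open 44.100247750676274
```

Request:
play_rows(targets=[0,3,1.1,0,0,0,0,0,0,0,0,0,0,0,0,0,0,0,0,0,0,0,0,0])

```text
t: 22.25
ee_pos: [610.7, -284.0, 211.1]
ee_rot: [0.679, -0.643, 0.012, 0.353]
force: [0.5, -0.1, -1.3]
opening: 0.501
```

```bash
python3 -c "
from chk import *
chk(36.2)"
```

```text
t 22.25 height under plate 64.33901570942973 toolx off [2.11 0.   0.28] rot err tool [-0.1  -0.05 -0.02] F tool [ 1.   0.9 -0.5] M [-0.47 -0.05 -1.38] open 43.59155690908716
```

Request:
play_rows(targets=[0,3,0,0,0,0,0,4,0,0,0,0,0,4,0,0,0,0,0,3,0,0,0,0,0,0,0,0,0,0,0,0,0,0,0,0])

```text
t: 23.0
ee_pos: [603.8, -285.1, 199.1]
ee_rot: [0.679, -0.643, 0.012, 0.353]
force: [0.2, -1.0, -1.6]
opening: 0.506
```

```bash
python3 -c "
from chk import *
chk(36.2)"
```

```text
t 23.0 height under plate 50.408567377054524 toolx off [2.08 0.   0.27] rot err tool [-0.1  -0.05 -0.02] F tool [ 0.4  1.4 -1.2] M [-0.47 -0.09 -1.33] open 44.01639090392457
```

No contact force; the plate is past the taper. Continue to home (36).

Request:
play_rows(targets=[0,4,0,0,0,0,0,4,0,0,0,0,0,3,0,0,0,0,0,0,0,0,0,0,0,0,0,0,0,0])

```text
t: 23.62
ee_pos: [598.3, -285.9, 189.5]
ee_rot: [0.679, -0.643, 0.012, 0.353]
force: [0.6, -0.6, -1.4]
opening: 0.505
```

```bash
python3 -c "
from chk import *
chk(36.2)"
```

```text
t 23.625 height under plate 39.39963286198872 toolx off [2.07 0.   0.29] rot err tool [-0.1  -0.05 -0.02] F tool [ 0.8  1.  -1.1] M [-0.47 -0.01 -1.39] open 43.96525911677552
```

Request:
play_rows(targets=[0,1.5,0,0,0,0,0,1.5,0,0,0,0,0,1,0,0,0,0,0,0,0,0,0,0])

```text
t: 24.12
ee_pos: [596.7, -286.1, 186.9]
ee_rot: [0.679, -0.644, 0.012, 0.352]
force: [1.4, 1.0, 2.7]
opening: 0.508
```

```bash
python3 -c "
from chk import *
chk(36.2)"
```

```text
t 24.125 height under plate 36.32422806353526 toolx off [2.04 0.   0.37] rot err tool [-0.03 -0.05  0.03] F tool [ 0.2 -3.1  0.7] M [-0.01 -0.06 -1.38] open 44.16517757432777
```

Contact at 36.3, as expected. Press a little, then release.

Request:
play_rows(targets=[0,1,0,0,0,0,0,0.7,0,0,0,0,0,0,0,0,0,0])

```text
t: 24.5
ee_pos: [596.7, -286.0, 186.9]
ee_rot: [0.679, -0.644, 0.011, 0.352]
force: [4.2, 4.7, 8.0]
opening: 0.504
```

```bash
python3 -c "
from chk import *
chk(36.2)"
```

```text
t 24.5 height under plate 36.28321979050827 toolx off [ 2.02 -0.    0.43] rot err tool [ 0.09 -0.04  0.11] F tool [ 1.6 -9.3  3.6] M [ 0.56 -0.03 -1.39] open 43.866859603524404
```

Request:
play_rows(targets=[0,-1.2,0,0,0,0,0,0,0,0,0,0,0,0,0,0,0,0,0,0,0,0,0,0,0,0,0,0,0,0], claw=0)

```text
t: 25.12
ee_pos: [595.9, -286.3, 185.4]
ee_rot: [0.68, -0.643, 0.012, 0.353]
force: [-0.4, -0.2, -0.2]
opening: 0.957
```

Request:
play_rows(targets=[0,-10,0,0,0,0,0,-30,0,0,0,0,0,-40,0,0,0,0,0,-40,0,0,0,0,0,-20,0,0,0,0,0,0,0,0,0,0])

```text
t: 25.88
ee_pos: [666.3, -275.3, 308.0]
ee_rot: [0.679, -0.644, 0.011, 0.352]
force: [-0.0, -0.4, -1.2]
opening: 0.998
```

```bash
python3 -c "
from chk import *
chk(36.2)
np.save('w12.npy',camera_info('wrist'),allow_pickle=True)
im=read_camera('wrist')[:,:,::-1];save(im,'w12.png',(200,90,440,330),2.4)
im=read_camera('side')[:,:,::-1];save(im,'d12.png',(340,240,560,460),3)
save(read_camera('scene')[:,:,::-1],'s12.png')"
```

```text
t 25.875 height under plate 176.38361999123595 toolx off [2.4  0.   0.02] rot err tool [ 0.04 -0.06  0.14] F tool [ 0.4  1.1 -0.5] M [-0.38  0.01 -1.12] open 86.85338685038762
```

View pics/w12.png

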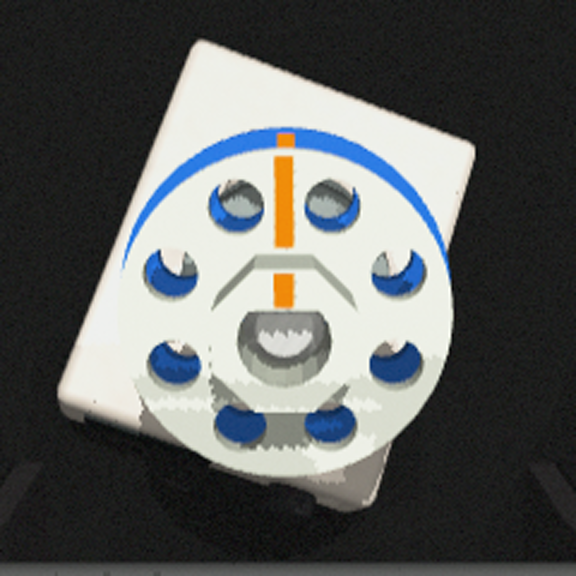

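View pics/d12.png

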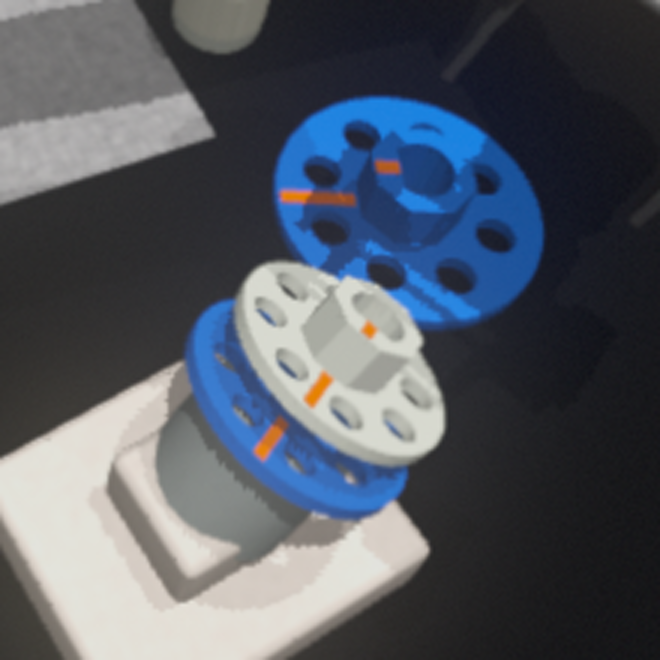

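View pics/s12.png

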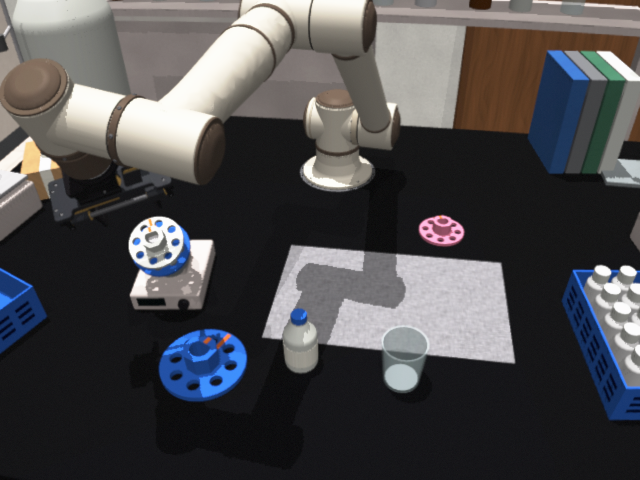

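The wrist and side pictures show both plates seated and parallel. Their orange stripes line up, and the spindle end is visible down in the white bore. In the scene picture the bottle (301,345) and beaker (403,360) stand where they were, and the gripper is clear.

```bash
python3 -c "
from cell import bot
print(bot.close_job())"
```

```text
the job is handed in; nothing more can be done
None
```

Both tube plates are on the mixer's spindle: the smaller blue plate first, then the white one on top. Both are hub side up, with the flats matched, and let go. I handed the job in at about 26 s of the 72 s allowed.

- **Seating:** Blue came to rest about 0.3 mm from its computed seat and white about 0.3 mm from its place on the blue hub. Both held under a press of about 9 N, and neither met any resistance on the way down.
- **Last pictures:** The plates lie parallel with their orange stripes in line, and the spindle end shows inside the white bore. The bottle and beaker have not moved, and the open gripper is about 140 mm clear.
- **Disagreements:**
  - I gripped the white plate about 2.2 mm off centre, because the arm was still settling. I measured this in the wrist picture and allowed for it when placing.
  - The wrist camera and the two fixed cameras put the white plate up to 3 mm apart.
  - The fitted spindle foot came out at 123.3 mm high against the stated 125 mm; I used 125.
  - The direction of the spindle's flat came out between 18° and 21° in the wrist views, against about 27° in a first rough estimate. I used 20°.

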